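Wind the tilting specimen stage up one division and clamp it

TASK

The specimen tray of the tilting stage hangs about one division (some eight degrees) down on its far side. Wind it up with the crank handle on the worm-drive handwheel, clockwise seen from above, several turns, until the drive comes fully home against its stop. The tray is then only roughly level, so go by the feel of the stop, and do not force the handwheel against it. Then swing the clamp lever all the way over to its locked end and let go; wind only by the handwheel and leave the tray and everything else on the bench alone.

Things in the scene. Friction and masses are not known exactly. Their poses are not given: they have to be found in the camera images.
- base: fixed grey base plate of the tilting stage, 200 x 280 x 14 mm; origin at the centre of its underside. Own axes: x away from the robot at zero yaw, y left, z up; yaw up to 0.4 rad either way. It carries a grey worm box (56 x 52 mm, 86 mm high) with the handwheel on top at (0, 95) mm, the tilting tray at (0, -20) mm and the clamp lever at the right.
- wheel_axis (a point): centre of the handwheel's upper face, on its vertical axis, 110 mm above the bench. The handwheel is a level aluminium disc of 92 mm diameter, 10 mm thick, higher than the parts around it. Turned clockwise seen from above it raises the tray: 150 turns of the worm for one of the tray; 2.8 to 4 turns are needed in all.
- wheel: the handwheel with its handle; origin on its axis 100 mm above the bench. It may have up to a quarter turn of free play on the worm at first, the tray not moving. It then runs with about 3 N at the handle; at the stop (worm angle 0) the push rises by 2 to 3 N per mm of travel. Over 15 N of push along the circle strains the worm. Self-locking: it stays where it is left.
- handle_mid (a point): middle of the upright black crank handle on the handwheel: a cylinder of 16 mm diameter, 113 to 153 mm above the bench, its centre line 35 mm from wheel_axis; this point is on the centre line at 134 mm. It spins freely on its own axis, so it can be gripped from above and carried round without turning the gripper. Its bearing at the start is random.
- tray_top (a point): centre of the upper face of the aluminium specimen tray, 130 mm (x) x 96 mm (y) with a clear dish clipped on it; it tilts about an axis along the base's y, 62 mm above the bench, this point 8 mm above that axis. Its z axis is the tray's normal: at the stop within 0.012 rad of vertical (the trim differs each time and stays put); at the start the far (+x) edge is 0.105 to 0.17 rad low.
- clamp_pivot (a point): vertical hinge axis of the clamp lever, 45 mm above the bench, at (40, -112) mm on the base.
- clamp_knob (a point): middle of the free part of the upright black knob at the end of the flat steel clamp lever: a cylinder of 18 mm diameter that stands from 41 to 83 mm above the bench, its centre line 64 mm from clamp_pivot; this point is 62 mm above the bench. The lever's bar is 16 mm wide and its top is 49 mm above the bench.
- clamp (a joint): angle of the clamp lever: 0 open (lever points to the base's -y, to the right), grows as the knob swings clockwise seen from above, towards the robot, to 1.2 rad at its end stop (locked). Starts between 0 and 0.2. It moves with about 2.5 N at the knob and stays where it is left.

How it is judged:
By the outcome, as a careful person would: the job done as asked, in the order asked, and still so for the second after the job is handed in, with the robot touching nothing.
It also fails if it takes over 72 s, if anything falls off the work surface, if the arm or the gripper's body presses on something with over 40 N, if the wrist force passes 120 N, or if a joint passes its speed limit or range.

ROBOT

A 6-joint arm with a two-finger parallel gripper is mounted at the origin on the work surface. World frame = base frame: x ahead of the robot, y to its left, z up, the work surface at z = 0. Lengths are in m, angles in rad, forces in N, time in s.
With the tool pointing down it reaches from about 0.3 to 0.875 m from the base axis. Payload 4.2 kg.
Tool frame: the origin (TCP) lies at the very end of the fingers, on their centre line; the grasp point (between the pads) lies env.tcp_to_grasp behind it (env.tcp_to_grasp is the distance from the TCP to the grasp point, in m); z points along the fingers, x is the direction in which the jaws open and shut, and the axes are right-handed (so a half turn about z gives the same grasp; the last joint's range is limited). The gripper opens to 85 mm and grips with 20 to 120 N. Pads are 22 mm wide; open, the fingers measure 114 mm over their backs; the gripper's body (76 mm by 85 mm) begins 54 mm behind the grasp point. The pads swing forward as they close: fully open they stand 13 mm farther back than shut.
Start: joints at [1.137, 0.32, 1.565, -0, 1.257, -0.02], TCP at [0.231, 0.526, 0.231] pointing down, gripper open.
Joint ranges: [-3.11, 3.11], [-0.84, 2.01], [0.21, 2.61], [-1.34, 4.49], [0.05, 2.63], [-2.56, 2.56]. Speed limits (rad/s): [2.57, 2.57, 3.14, 3.14, 3.14, 3.14].

INTERFACE

Orientations are given as [roll, pitch, yaw] about the fixed x, y, z axes, in that order (R = Rz(yaw) Ry(pitch) Rx(roll)).
In Python, from plant import env, vision gives the robot as it stands.
- The arm moves only by the shell command python3 -m pendant 'ROWS'. ROWS is JSON, a list of rows, each a list of 3 entries, a list of its own where there are three numbers: the shift along the world's x, y, z in mm, then the turn, a rotation vector about the world's x, y, z in rad, then the opening, from 0 (shut) to 1 (fully open). A call has 1 to 8 rows; each row is the pose to reach, as a shift and turn from the pose commanded when the call began; what a row does not reach only later rows make up. A row lasts 1/8 s, in which the tool goes at most 62.5 mm and 10.7 degrees, less where a joint would pass 70% of its speed; a pose out of reach is approached as far as the arm can. A call with a gripper value outside its range is refused whole. The fingers move at their own pace and stop on an object; the grip force is fixed at half the most. Time passes only in rows, so rows that repeat a pose let the fingers close. It gives the time, the measured TCP pose, the force and the opening at its end, in the units of the state.
- env.get_obs(): the state, without advancing time (a new reading comes with each control period).
- vision.capture(name): name is "side" or "top"; returns the picture (400x640x3 uint8, red, green, blue); there is no depth.
- vision.get_calibration(name): a dict with "K" (3x3 intrinsics, pixels), "extrinsics" (4x4, takes a point from world to camera coordinates). Camera axes: x right, y down, z forward; pixel columns grow to the right and rows downward; lengths in m; the calibration is good to about 2 mm. A picture is of the moment at which its call begins. get_calibration takes no time and is no camera call.
- env.close_job(): hands the job in, once; it reports no verdict.
The state is a dict: "clock": time; "joint_pos": joint angles; "dq": joint speeds; "tau": joint torques, N m; "tool_pos": TCP position; "eef_rot": TCP orientation; "ft_force": force on the tool from outside, world axes, zero at the start; "moment": the same for the moment, N m; "gripper_width": finger opening in m.
Only numpy, scipy, OpenCV 4.12 (cv2) and the standard library are available. Lean on these libraries where they do the work, as an engineer would, in place of code of your own. Each camera call takes 0.05 s, during which the arm holds its last target.

## Working session

There is one attempt and no reset: what is moved stays moved. The work goes in short steps, Python scripts to look and compute and a shell command to move; the robot and the scene stay as the last step left them, time stands still between calls to the robot, and variables do not carry over. Pictures are saved under pics/ and viewed, and the job is handed in when it is done.

```bash
ls; mkdir -p pics; python3 - <<'E'
from plant import env, vision
import cv2
print(env.get_obs(), env.tcp_to_grasp)
for n in ("side","top"):
    im=vision.capture(n); cv2.imwrite(f"pics/{n}0.png",im[:,:,::-1]); c=vision.get_calibration(n); print(n,c)
E
```

```text
pics
{'clock': 0.0, 'joint_pos': array([ 1.13701947e+00,  3.20297330e-01,  1.56568799e+00, -5.17466975e-06,
        1.25739260e+00, -1.99959292e-02]), 'dq': array([-2.19971248e-05,  9.32687381e-04,  4.32583937e-04, -1.60111560e-04,
       -6.49705249e-04, -1.26868808e-03]), 'tau': array([-4.43676754e-04, -4.15519917e+01, -2.34156185e+01, -2.24319251e-04,
        7.96541688e-03, -1.78422874e-05]), 'tool_pos': array([0.23098942, 0.52603919, 0.23047566]), 'eef_rot': array([-3.14156188e+00,  1.78500571e-03,  1.15701702e+00]), 'ft_force': array([ 0.08313179,  0.25641931, -1.4694485 ]), 'moment': array([-0.01175761,  0.00617608, -0.00138787]), 'gripper_width': 0.0855591189590269} 0.0187
side {'K': array([[413.16948134,   0.        , 320.34428924],
       [  0.        , 413.16948134, 200.96664642],
       [  0.        ,   0.        ,   1.        ]]), 'extrinsics': array([[ 0.68798627, -0.72569667,  0.00626419, -0.44014961],
       [-0.54700167, -0.52421097, -0.65268064,  0.40274697],
       [ 0.47693193,  0.4456088 , -0.75760724,  0.44977541],
       [ 0.        ,  0.        ,  0.        ,  1.        ]])}
top {'K': array([[447.50757029,   0.        , 314.75925594],
       [  0.        , 447.50757029, 199.6598631 ],
       [  0.        ,   0.        ,   1.        ]]), 'extrinsics': array([[-6.76120801e-04, -9.99826389e-01,  1.86208277e-02,
        -1.02167973e-02],
       [-9.82009125e-01, -2.85237269e-03, -1.88811922e-01,
         6.17862008e-01],
       [ 1.88832256e-01, -1.84134824e-02, -9.81836709e-01,
         8.49629513e-01],
       [ 0.00000000e+00,  0.00000000e+00,  0.00000000e+00,
         1.00000000e+00]])}
```

View pics/side0.png

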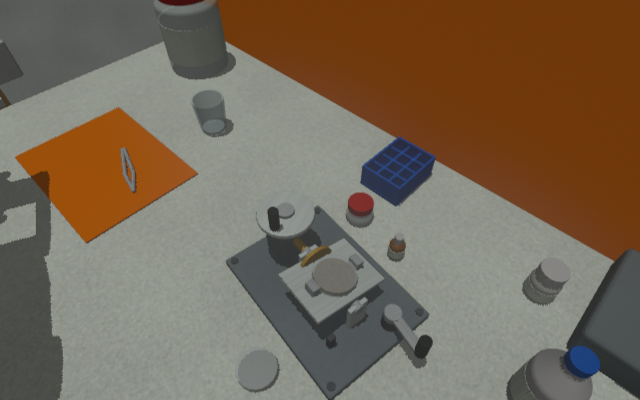

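View pics/top0.png

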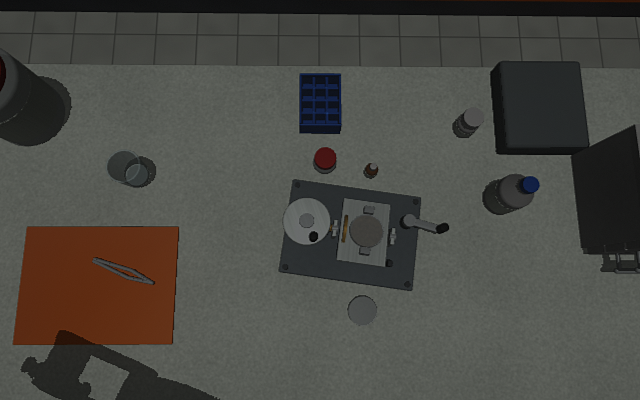

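Top view: wheel centre is near (307,221), crank handle (313,236), clamp hinge (408,222), knob (443,228). Side view: handle (273,218), knob (424,346). I'll measure these now.

```bash
cat > h.py <<'E'
import numpy as np, cv2
from plant import env, vision
C={n:vision.get_calibration(n) for n in("side","top")}
def ray(n,u,v):
    E=C[n]["extrinsics"];R=E[:3,:3];t=E[:3,3]
    d=R.T@np.linalg.solve(C[n]["K"],[u,v,1.]);return -R.T@t,d
def plane(n,u,v,z):
    o,d=ray(n,u,v);return o+d*(z-o[2])/d[2]
def tri(a,b):
    A=np.zeros((3,3));y=np.zeros(3)
    rs=[ray("side",*a),ray("top",*b)]
    for o,d in rs:
        d=d/np.linalg.norm(d);P=np.eye(3)-np.outer(d,d);A+=P;y+=P@o
    x=np.linalg.solve(A,y);return x,[np.linalg.norm(np.cross(x-o,d/np.linalg.norm(d))) for o,d in rs]
def proj(n,p):
    E=C[n]["extrinsics"];q=C[n]["K"]@(E[:3,:3]@np.asarray(p)+E[:3,3]);return q[:2]/q[2]
def dark(im,box,th=45):
    x0,y0,x1,y1=box;g=im[y0:y1,x0:x1].max(2);m=(g<th).astype(np.uint8)
    n,l,s,c=cv2.connectedComponentsWithStats(m)
    return [(c[i]+[x0,y0],s[i]+[x0,y0,0,0,0]) for i in range(1,n) if s[i][4]>15]
def crop(im,box,k,name):
    x0,y0,x1,y1=box;cv2.imwrite("pics/"+name,cv2.resize(im[y0:y1,x0:x1,::-1],None,fx=k,fy=k,interpolation=cv2.INTER_CUBIC))
E
python3 - <<'E'
from h import *
s=cv2.imread("pics/side0.png")[:,:,::-1];t=cv2.imread("pics/top0.png")[:,:,::-1]
crop(s,(220,180,440,395),3,"sc.png");crop(t,(270,170,460,300),4,"tc.png")
for th in (25,35,45): 
  print(th,"side",dark(s,(255,195,300,235),th),dark(s,(405,325,440,362),th))
  print(th,"top",dark(t,(295,205,330,250),th),dark(t,(430,218,455,240),th))
E
```

```text
25 side [] []
25 top [(array([313.359375, 236.40625 ]), array([310, 232,   8,  10,  64]))] [(array([441.95744681, 227.74468085]), array([436, 223,  13,  11,  94]))]
35 side [] []
35 top [(array([313.11111111, 236.27777778]), array([309, 231,   9,  11,  72]))] [(array([441.75471698, 228.0754717 ]), array([434, 223,  15,  11, 106]))]
45 side [] [(array([420.74      , 350.06666667]), array([415, 340,  15,  18, 150]))]
45 top [(array([313.09333333, 236.13333333]), array([309, 231,   9,  11,  75])), (array([326.05555556, 235.        ]), array([322, 231,   8,   9,  18])), (array([312.14285714, 243.80952381]), array([303, 241,  18,   5,  21]))] [(array([441.05042017, 228.17647059]), array([430, 223,  19,  11, 119]))]
```

```bash
sleep 1
```

```text
(no output)
```

View pics/tc.png

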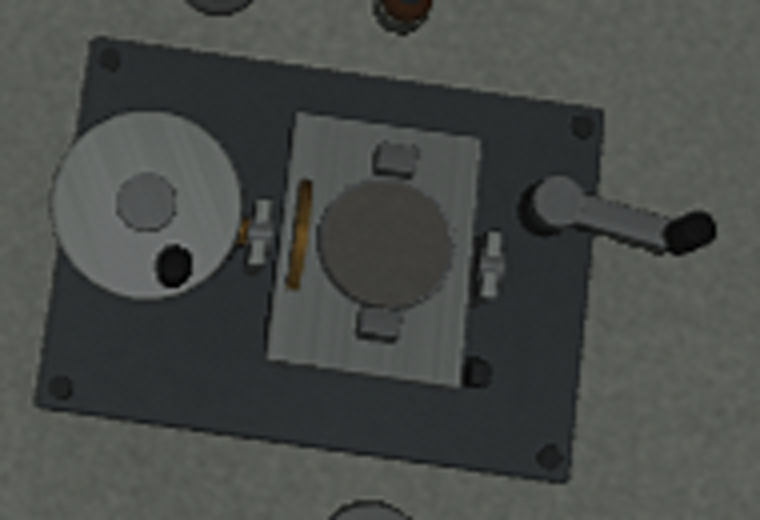

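View pics/sc.png

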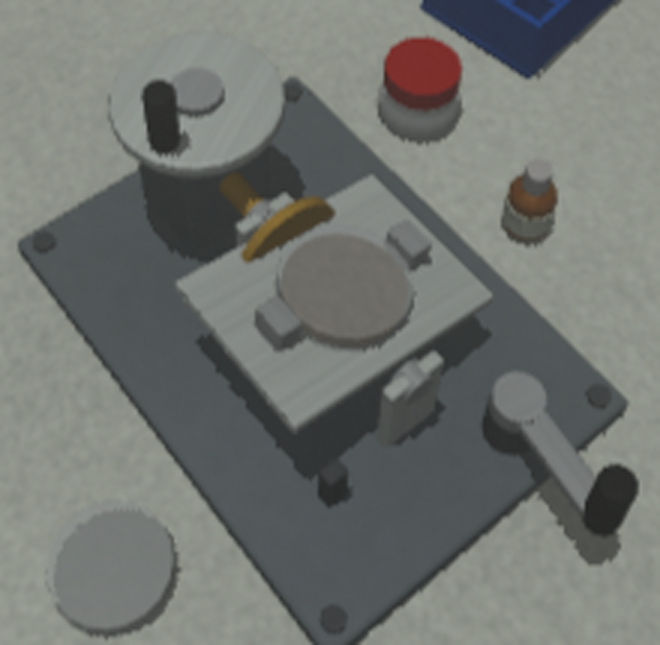

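```bash
python3 - <<'E'
from h import *
t=cv2.imread("pics/top0.png")[:,:,::-1]
c4=np.array([(92,38),(604,108),(568,482),(36,407)])/4+[270,170]-0.375
P=np.array([plane("top",*c,0.014) for c in c4]);print(P.round(4))
print("sides",[np.linalg.norm(P[i]-P[(i+1)%4]).round(4) for i in range(4)])
ctr=P.mean(0); ey=(P[0]+P[3]-P[1]-P[2])[:2]; ey/=np.linalg.norm(ey); yaw=np.arctan2(-ey[0],ey[1])
R=np.array([[np.cos(yaw),-np.sin(yaw)],[np.sin(yaw),np.cos(yaw)]]);print("ctr",ctr,"yaw",yaw)
for n,p in dict(wheel=(0,.095),pivot=(.04,-.112),tray=(0,-.02)).items(): print(n,(ctr[:2]+R@p).round(4))
# wheel face
g=t.max(2);m=np.zeros_like(g);m[190:255,275:335]=(g[190:255,275:335]>85)
print("wheel px est", plane("top",306.25,220.9,.110))
n,l,s,c=cv2.connectedComponentsWithStats(m)
i=1+np.argmax(s[1:,4]);print(s[i])
cn,_=cv2.findContours((l==i).astype(np.uint8),cv2.RETR_EXTERNAL,cv2.CHAIN_APPROX_NONE)
e=cv2.fitEllipse(cv2.convexHull(cn[0]));print(e,plane("top",*e[0],.110))
# handle: top view blob centre = mid of cylinder silhouette;z~.134
h=plane("top",313.2,236.3,.134);print("handle",h, tri((273,218.7),(313.2,236.3)))
k=plane("top",442,227.8,.062);print("knob",k,tri((423.5,346.3),(442,227.8)))
w=np.append(ctr[:2]+R@(0,.095),.11); p=np.append(ctr[:2]+R@(.04,-.112),.062)
print("r handle",np.linalg.norm((h-w)[:2]),np.linalg.norm((plane("top",*e[0],.110)-h)[:2]),"r knob",np.linalg.norm((k-p)[:2]))
lv=R.T@(k-p)[:2];print("clamp ang",np.arctan2(-lv[0],-lv[1]))
for nm in("side","top"):print(nm,proj(nm,w),proj(nm,h),proj(nm,k),proj(nm,p))
E
```

```text
[[ 0.6713  0.0372  0.014 ]
 [ 0.6338 -0.2375  0.014 ]
 [ 0.4372 -0.2099  0.014 ]
 [ 0.4754  0.0644  0.014 ]]
sides [np.float64(0.2772), np.float64(0.1985), np.float64(0.277), np.float64(0.1978)]
ctr [ 0.55445335 -0.08647192  0.014     ] yaw -0.13706805475121273
wheel [0.5674 0.0076]
pivot [ 0.5788 -0.2029]
tray [ 0.5517 -0.1063]
wheel px est [0.5669967  0.00758454 0.11      ]
[ 275  190   56   65 2063]
((273.0296325683594, 221.87461853027344), (64.45391082763672, 114.33204650878906), 88.23845672607422) [0.56500968 0.07044568 0.11      ]
handle [ 0.53512998 -0.00522995  0.134     ] (array([ 0.53444112, -0.00484386,  0.13388019]), [np.float64(0.0007977637890174876), np.float64(0.0007977637890177318)])
knob [ 0.56043467 -0.26523476  0.062     ] (array([ 0.56014381, -0.26471468,  0.0633304 ]), [np.float64(0.00015752678761407092), np.float64(0.0001575267876140512)])
r handle 0.0347723285965836 0.08136090567252306 r knob 0.0649891697528719
clamp ang 0.14901803067385144
side [285.11134075 211.65039824] [274.0525251  218.36390868] [423.87218268 346.77027839] [394.53538791 307.72611853]
top [306.22296973 220.6713868 ] [313.2 236.3] [442.  227.8] [410.73264181 218.70210248]
```

```bash
python3 - <<'E'
from h import *
S=np.array([(375,176),(493,297),(293,427),(177,285)])/3+[220,180]-.33
T=np.array([(298,112),(482,140),(460,387),(267,358)])/4+[270,170]-.375
X=[]
for a,b in zip(S,T): x,e=tri(a,b);X.append(x);print(x.round(4),e[0].round(4))
X=np.array(X);print("sides",[np.linalg.norm(X[i]-X[(i+1)%4]).round(4) for i in range(4)])
dz=(X[2,2]+X[3,2]-X[0,2]-X[1,2])/2;tl=np.arcsin(dz/.13);print("tilt",tl,"turns",tl*150/2/np.pi)
o=env.get_obs();print(o["tool_pos"], (np.array([.5345,-.005,.2])-o["tool_pos"])*1000)
E
```

```text
[ 0.6228 -0.0696  0.0577] 0.0004
[ 0.6077 -0.1625  0.059 ] 0.0004
[ 0.4824 -0.1439  0.0793] 0.0007
[ 0.4968 -0.051   0.0761] 0.0003
sides [np.float64(0.0941), np.float64(0.1284), np.float64(0.094), np.float64(0.1287)]
tilt 0.1494742705520571 turns 3.5684353535122817
[0.23101023 0.52608854 0.23059807] [ 303.48976667 -531.08854357  -30.59806934]
```

```bash
python3 -m pendant '[[[50,-53,0],[0,0,0],1],[[90,-106,0],[0,0,0],1],[[120,-160,0],[0,0,0],1],[[150,-215,0],[0,0,0],1],[[180,-270,0],[0,0,0],1],[[210,-322,0],[0,0,0],1],[[238,-375,0],[0,0,0],1],[[262,-427,0],[0,0,0],1]]'
python3 -m pendant '[[[20,-50,0],[0,0,0],1],[[35,-85,-10],[0,0,0],1],[[41.5,-104,-31],[0,0,0],1],[[41.5,-104,-31],[0,0,0],1]]'; python3 -c "
from h import *
for n in('side','top'): im=vision.capture(n);crop(im,(220,130,400,290),4,n+'1.png')"
```

```text
clock: 1.1
tool_pos: [0.4924, 0.1006, 0.2311]
eef_rot: [-3.141, -0.0, 1.157]
ft_force: [1.4, 0.0, -0.5]
gripper_width: 0.0855
clock: 1.6
tool_pos: [0.5323, -0.0025, 0.1985]
eef_rot: [-3.137, 0.002, 1.155]
ft_force: [-0.9, -0.4, 0.7]
gripper_width: 0.0853
```

```bash
python3 -m pendant '[[[0,0,-30],[0,0,0],1],[[0,0,-60],[0,0,0],1],[[0,0,-76],[0,0,0],1],[[0,0,-76],[0,0,0],0.5]]'; python3 -c "
from h import *
for n in('side','top'): im=vision.capture(n);crop(im,(220,130,400,290),4,n+'2.png')"
```

```text
clock: 2.2
tool_pos: [0.5327, -0.0004, 0.1242]
eef_rot: [-3.14, 0.0, 1.159]
ft_force: [0.3, 0.8, 0.7]
gripper_width: 0.0694
```

View pics/side2.png

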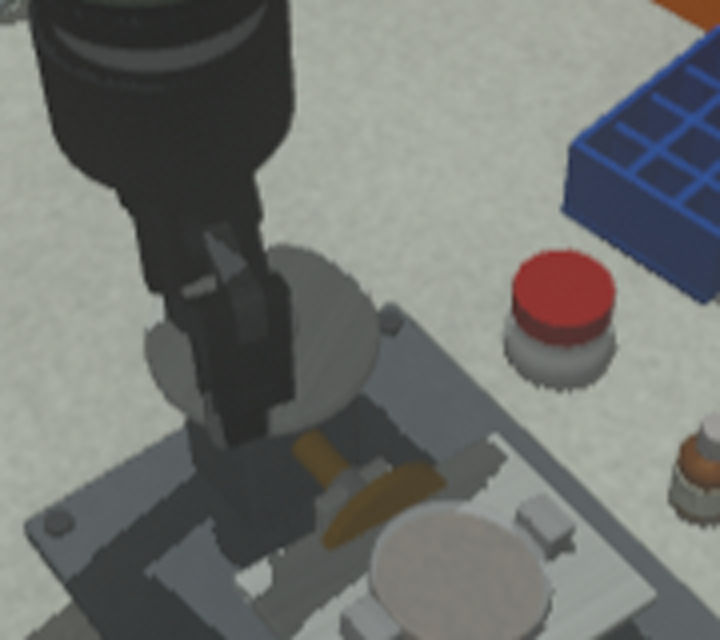

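View pics/top2.png

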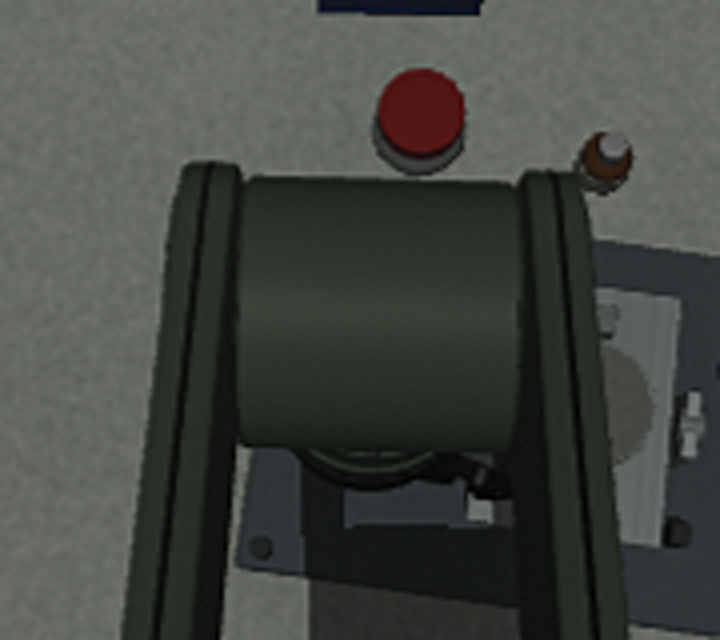

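The side view shows the fingers straddling the handle, at about (243,390) in the 4x crop. The TCP is about 4.6 mm off in y because the first row passed the step limit, so I'll correct that and grip.

```bash
python3 -m pendant '[[[1.8,-4.6,0],[0,0,0],0.5],[[1.8,-4.6,0],[0,0,0],0.3],[[1.8,-4.6,0],[0,0,0],0],[[1.8,-4.6,0],[0,0,0],0],[[1.8,-4.6,0],[0,0,0],0],[[1.8,-4.6,0],[0,0,0],0]]'
```

```text
clock: 3.05
tool_pos: [0.5355, -0.0061, 0.1248]
eef_rot: [3.141, -0.001, 1.157]
ft_force: [-0.5, 0.1, 4.4]
gripper_width: 0.0142
```

```bash
cat > rows.py <<'E'
import numpy as np,sys
def rows(th,step,n,r=35.):
    a=np.radians(th);out=[]
    for i in range(1,n+1):
        b=np.radians(th-step*i);out.append([round(float(r*(np.cos(b)-np.cos(a))),1),round(float(r*(np.sin(b)-np.sin(a))),1)])
    return out
if __name__=="__main__":
    th,st,n=map(float,sys.argv[1:4]);print(rows(th,st,int(n)))
E
for t in 202.2 112.2 22.2 -67.8; do python3 rows.py $t 11.25 8;done
```

```text
[[-2.0, 6.6], [-2.6, 13.4], [-1.9, 20.2], [0.1, 26.8], [3.4, 32.8], [7.8, 38.1], [13.1, 42.4], [19.2, 45.6]]
[[6.6, 2.0], [13.4, 2.6], [20.2, 1.9], [26.8, -0.1], [32.8, -3.4], [38.1, -7.8], [42.4, -13.1], [45.6, -19.2]]
[[2.0, -6.6], [2.6, -13.4], [1.9, -20.2], [-0.1, -26.8], [-3.4, -32.8], [-7.8, -38.1], [-13.1, -42.4], [-19.2, -45.6]]
[[-6.6, -2.0], [-13.4, -2.6], [-20.2, -1.9], [-26.8, 0.1], [-32.8, 3.4], [-38.1, 7.8], [-42.4, 13.1], [-45.6, 19.2]]
```

```bash
python3 -m pendant '[[[-2.0,6.6,0],[0,0,0],0],[[-2.6,13.4,0],[0,0,0],0],[[-1.9,20.2,0],[0,0,0],0],[[0.1,26.8,0],[0,0,0],0],[[3.4,32.8,0],[0,0,0],0],[[7.8,38.1,0],[0,0,0],0],[[13.1,42.4,0],[0,0,0],0],[[19.2,45.6,0],[0,0,0],0]]'
```

```text
clock: 4.05
tool_pos: [0.5528, 0.0402, 0.1248]
eef_rot: [-3.138, 0.0, 1.157]
ft_force: [-3.3, 2.1, 9.0]
gripper_width: 0.0145
```

```bash
python3 -m pendant '[[[6.6,2.0,0],[0,0,0],0],[[13.4,2.6,0],[0,0,0],0],[[20.2,1.9,0],[0,0,0],0],[[26.8,-0.1,0],[0,0,0],0],[[32.8,-3.4,0],[0,0,0],0],[[38.1,-7.8,0],[0,0,0],0],[[42.4,-13.1,0],[0,0,0],0],[[45.6,-19.2,0],[0,0,0],0]]'
python3 -m pendant '[[[2.0,-6.6,0],[0,0,0],0],[[2.6,-13.4,0],[0,0,0],0],[[1.9,-20.2,0],[0,0,0],0],[[-0.1,-26.8,0],[0,0,0],0],[[-3.4,-32.8,0],[0,0,0],0],[[-7.8,-38.1,0],[0,0,0],0],[[-13.1,-42.4,0],[0,0,0],0],[[-19.2,-45.6,0],[0,0,0],0]]'
```

```text
clock: 5.05
tool_pos: [0.6002, 0.0213, 0.1249]
eef_rot: [-3.141, -0.002, 1.157]
ft_force: [-0.6, 3.0, 5.9]
gripper_width: 0.014
clock: 6.05
tool_pos: [0.5812, -0.0242, 0.1248]
eef_rot: [3.141, -0.003, 1.156]
ft_force: [0.2, 5.4, 4.7]
gripper_width: 0.014
```

```bash
python3 -m pendant '[[[-6.6,-1.8,0],[0,0,0],0],[[-13.4,-2.3,0],[0,0,0],0],[[-20.2,-1.5,0],[0,0,0],0],[[-26.8,0.5,0],[0,0,0],0],[[-32.8,3.9,0],[0,0,0],0],[[-38.1,8.3,0],[0,0,0],0],[[-42.4,13.6,0],[0,0,0],0],[[-45.6,19.8,0],[0,0,0],0]]'
python3 -m pendant '[[[-2.0,6.6,0],[0,0,0],0],[[-2.6,13.4,0],[0,0,0],0],[[-1.9,20.2,0],[0,0,0],0],[[0.1,26.8,0],[0,0,0],0],[[3.4,32.8,0],[0,0,0],0],[[7.8,38.1,0],[0,0,0],0],[[13.1,42.4,0],[0,0,0],0],[[19.2,45.6,0],[0,0,0],0]]'
python3 -m pendant '[[[6.6,2.0,0],[0,0,0],0],[[13.4,2.6,0],[0,0,0],0],[[20.2,1.9,0],[0,0,0],0],[[26.8,-0.1,0],[0,0,0],0],[[32.8,-3.4,0],[0,0,0],0],[[38.1,-7.8,0],[0,0,0],0],[[42.4,-13.1,0],[0,0,0],0],[[45.6,-19.2,0],[0,0,0],0]]'
python3 -m pendant '[[[2.0,-6.6,0],[0,0,0],0],[[2.6,-13.4,0],[0,0,0],0],[[1.9,-20.2,0],[0,0,0],0],[[-0.1,-26.8,0],[0,0,0],0],[[-3.4,-32.8,0],[0,0,0],0],[[-7.8,-38.1,0],[0,0,0],0],[[-13.1,-42.4,0],[0,0,0],0],[[-19.2,-45.6,0],[0,0,0],0]]'
```

```text
clock: 7.05
tool_pos: [0.5354, -0.0064, 0.1247]
eef_rot: [3.139, 0.002, 1.158]
ft_force: [3.1, -1.0, 5.0]
gripper_width: 0.0143
clock: 8.05
tool_pos: [0.5515, 0.0397, 0.1246]
eef_rot: [-3.137, 0.004, 1.158]
ft_force: [-4.1, 1.5, 10.8]
gripper_width: 0.0143
clock: 9.05
tool_pos: [0.6, 0.0216, 0.1249]
eef_rot: [3.141, -0.001, 1.157]
ft_force: [2.2, 4.3, 7.0]
gripper_width: 0.0142
clock: 10.05
tool_pos: [0.5801, -0.0246, 0.1247]
eef_rot: [-3.141, -0.0, 1.157]
ft_force: [1.9, 2.9, 6.7]
gripper_width: 0.0144
```

```bash
python3 -m pendant '[[[-6.6,-2,0],[0,0,0],0],[[-13.4,-2.6,0],[0,0,0],0],[[-20.2,-1.9,0],[0,0,0],0],[[-26.8,0.1,0],[0,0,0],0],[[-32.8,3.4,0],[0,0,0],0],[[-38.1,7.8,0],[0,0,0],0],[[-42.4,13.1,0],[0,0,0],0],[[-45.6,19.2,0],[0,0,0],0]]'
python3 -m pendant '[[[-2.0,6.6,0],[0,0,0],0],[[-2.6,13.4,0],[0,0,0],0],[[-1.9,20.2,0],[0,0,0],0],[[0.1,26.8,0],[0,0,0],0],[[3.4,32.8,0],[0,0,0],0],[[7.8,38.1,0],[0,0,0],0],[[13.1,42.4,0],[0,0,0],0],[[19.2,45.6,0],[0,0,0],0]]'
python3 -c "
from h import *
for n in('side','top'): im=vision.capture(n);crop(im,(220,180,440,380),3,n+'3.png')"
```

```text
clock: 11.05
tool_pos: [0.5353, -0.0063, 0.1247]
eef_rot: [3.139, 0.002, 1.158]
ft_force: [3.9, -1.4, 5.4]
gripper_width: 0.0141
clock: 12.05
tool_pos: [0.5515, 0.0397, 0.1246]
eef_rot: [-3.137, 0.004, 1.158]
ft_force: [-3.7, 1.4, 11.3]
gripper_width: 0.0138
```

View pics/side3.png

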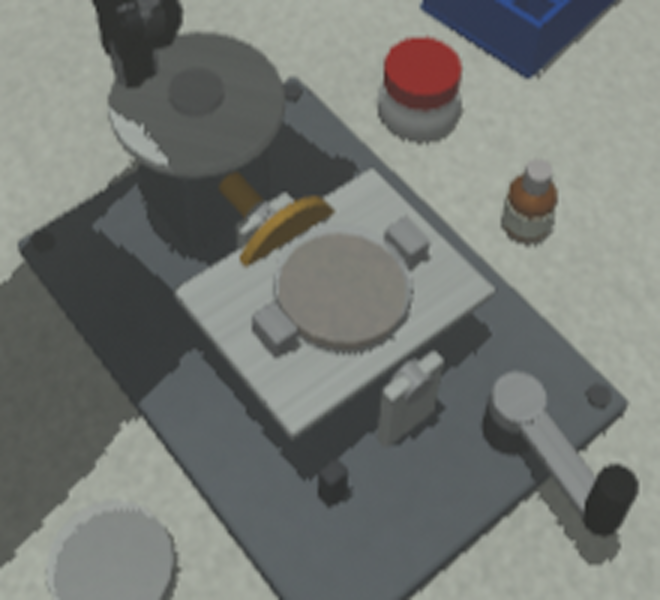

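```bash
cat > tilt.py <<'E'
from h import *
def tilt(S,off=(220,180),k=3):
    yaw=-.137;ex=np.array([np.cos(yaw),np.sin(yaw),0]);c=np.array([.5517,-.1063,0])
    S=np.array(S)/k+off-.33;z=[]
    for (u,v),x in zip(S,(.065,.065,-.065,-.065)):
        o,d=ray("side",u,v);s=(x-(o-c)@ex)/(d@ex);z.append((o+s*d)[2])
    return np.round(z,4),((z[2]+z[3]-z[0]-z[1])/2/.13).round(4)
E
python3 -c "
from tilt import *
print(tilt([(375,176),(493,297),(293,427),(177,285)]));print(tilt([(375,168),(495,290),(293,437),(177,292)]))"
```

```text
(array([0.0593, 0.0547, 0.0821, 0.0858]), np.float64(0.2073))
(array([0.0661, 0.0619, 0.0716, 0.078 ]), np.float64(0.0835))
```

View pics/top3.png

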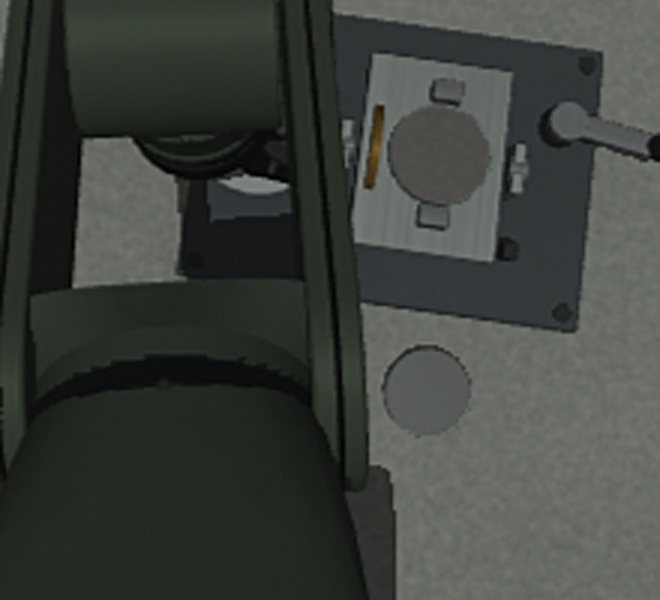

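```bash
python3 -c "
from h import *
for a,b in [((375,168),(373,54)),((495,290),(513,72)),((293,437),(495,262))]:
  print(tri(np.array(a)/3+[220,180]-.33,np.array(b)/3+[220,180]-.33))"
```

```text
(array([ 0.6217797 , -0.06912631,  0.06535281]), [np.float64(0.0010473652683928815), np.float64(0.0010473652683926687)])
(array([ 0.60851568, -0.1624408 ,  0.06488597]), [np.float64(0.0005168528853726524), np.float64(0.0005168528853726809)])
(array([ 0.48131217, -0.14505803,  0.07238348]), [np.float64(0.0008207772180631229), np.float64(0.0008207772180630546)])
```

```bash
python3 -m pendant '[[[6.6,2.0,0],[0,0,0],0],[[13.4,2.6,0],[0,0,0],0],[[20.2,1.9,0],[0,0,0],0],[[26.8,-0.1,0],[0,0,0],0],[[32.8,-3.4,0],[0,0,0],0],[[38.1,-7.8,0],[0,0,0],0],[[42.4,-13.1,0],[0,0,0],0],[[45.6,-19.2,0],[0,0,0],0]]'
python3 -m pendant '[[[2.0,-6.6,0],[0,0,0],0],[[2.6,-13.4,0],[0,0,0],0],[[1.9,-20.2,0],[0,0,0],0],[[-0.1,-26.8,0],[0,0,0],0],[[-3.4,-32.8,0],[0,0,0],0],[[-7.8,-38.1,0],[0,0,0],0],[[-13.1,-42.4,0],[0,0,0],0],[[-19.2,-45.6,0],[0,0,0],0]]'
python3 -c "
from h import *
for n,b in(('side',(275,225,395,335)),('top',(335,190,400,280))): im=vision.capture(n);cv2.imwrite('pics/full4'+n+'.png',im[:,:,::-1]);crop(im,b,6,n+'4.png')
crop(cv2.imread('pics/side0.png')[:,:,::-1],(275,225,395,335),6,'side0z.png')"
```

```text
clock: 13.15
tool_pos: [0.6, 0.0216, 0.1249]
eef_rot: [3.141, -0.001, 1.157]
ft_force: [1.1, 3.9, 7.5]
gripper_width: 0.0143
clock: 14.15
tool_pos: [0.5801, -0.0246, 0.1247]
eef_rot: [-3.141, -0.0, 1.157]
ft_force: [1.6, 3.3, 7.5]
gripper_width: 0.0141
```

View pics/side4.png

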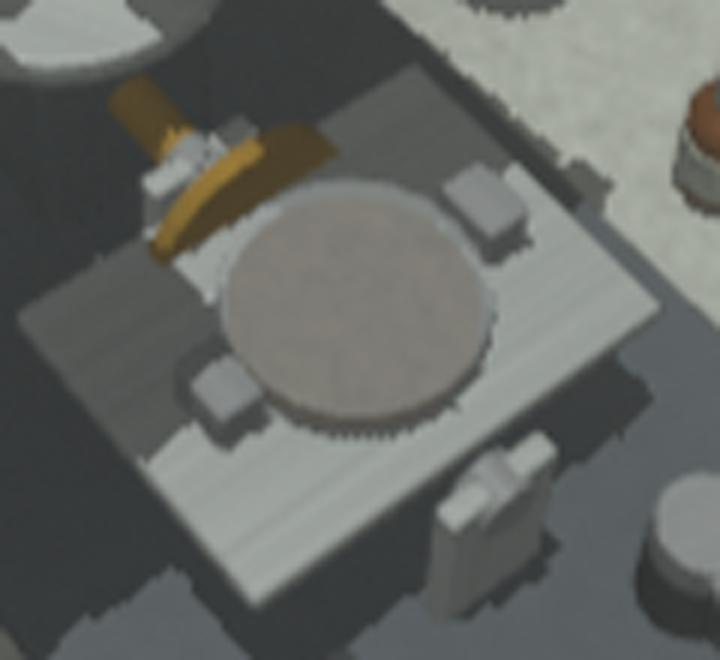

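View pics/side0z.png

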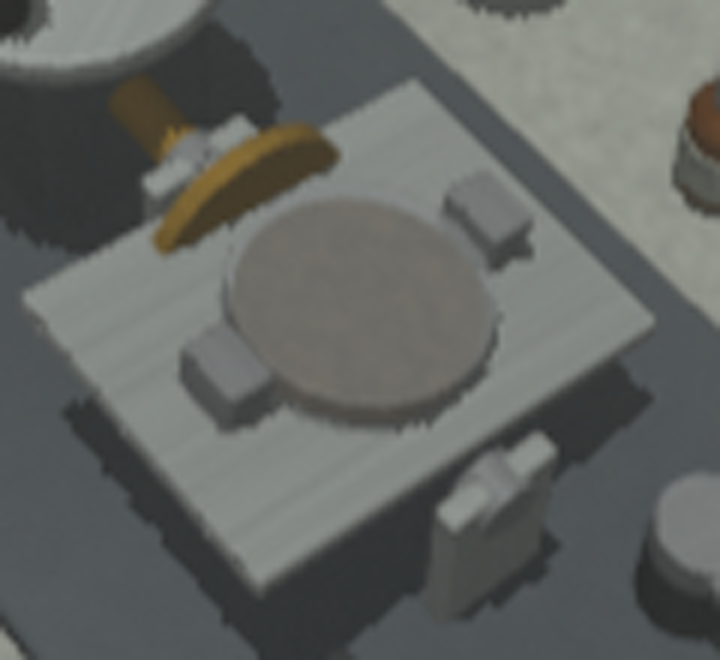

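View pics/top4.png

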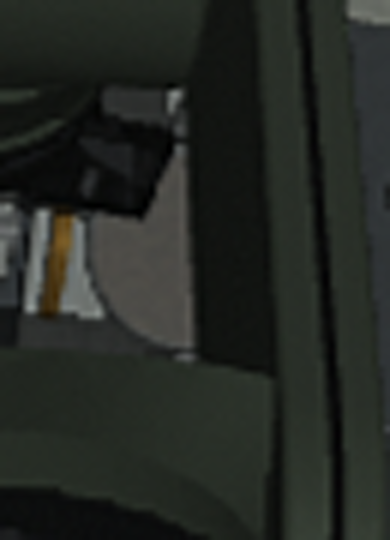

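```bash
python3 - <<'E'
from h import *
yaw=-.137;R=np.array([[np.cos(yaw),-np.sin(yaw)],[np.sin(yaw),np.cos(yaw)]]);c=np.array([.5517,-.1063])
def cor(a):
    o=[]
    for x,y in((65,48),(65,-48),(-65,-48),(-65,48)):
        X=x*np.cos(a)+8*np.sin(a);Z=62-x*np.sin(a)+8*np.cos(a)
        p=c+R@(np.array([X,y])/1000);o.append(proj("side",[*p,Z/1000]))
    return np.array(o)
m0=np.array([(413,78),(655,322),(262,592),(24,297)])/6+[275,225]-.42
m4=np.array([(413,66),(660,302),(257,606),(18,318)])/6+[275,225]-.42
D=lambda q:(q[2:,1].mean()-q[:2,1].mean())
for a in (-.02,0,.02,.04,.06,.1,.15):print(a,D(cor(a)).round(2))
print(D(m0),D(m4)); print((m4-cor(.03)).round(1)); print((m0-cor(.15)).round(1))
E
```

```text
-0.02 49.0
0 48.1
0.02 47.19
0.04 46.26
0.06 45.3
0.1 43.34
0.15 40.79
40.74999999999994 46.333333333333314
[[-0.5  1.6]
 [-1.4  0.1]
 [-0.3  0.2]
 [ 0.4  0.8]]
[[-0.3  0.8]
 [-1.7  0.9]
 [-0.5  1. ]
 [ 0.8  0.6]]
```

```bash
cat > chk.py <<'E'
import numpy as np,sys
from plant import env
o=env.get_obs();d=o["tool_pos"][:2]-[.567,.0076];th=np.arctan2(d[1],d[0])
f=o["ft_force"][:2]
t=-(f@[np.sin(th),-np.cos(th)]);r=f@[np.cos(th),np.sin(th)]
print(f"bearing {np.degrees(th):.1f} push {t:.1f} radial {r:.1f} rad {np.hypot(*d)*1e3:.1f} clock {o['clock']:.2f}")
sys.exit(int(t>6.5))
E
python3 -m pendant '[[[-6.6,-2,0],[0,0,0],0],[[-13.4,-2.6,0],[0,0,0],0],[[-20.2,-1.9,0],[0,0,0],0],[[-26.8,0.1,0],[0,0,0],0],[[-32.8,3.4,0],[0,0,0],0],[[-38.1,7.8,0],[0,0,0],0],[[-42.4,13.1,0],[0,0,0],0],[[-45.6,19.2,0],[0,0,0],0]]' >/dev/null; python3 chk.py
python3 - <<'E'
from rows import rows
print(rows(202.2,10,4))
th=162.2
while th>-160:
    print(round(th,1),rows(th,2.5,2)); th-=5
E
```

```text
bearing -156.2 push 1.9 radial -2.5 rad 34.6 clock 15.25
[[-1.8, 5.8], [-2.6, 11.9], [-2.3, 18.0], [-0.9, 23.9]]
162.2 [[0.5, 1.4], [1.1, 2.9]]
157.2 [[0.6, 1.4], [1.3, 2.8]]
152.2 [[0.7, 1.3], [1.5, 2.6]]
147.2 [[0.9, 1.3], [1.8, 2.5]]
142.2 [[1.0, 1.2], [2.0, 2.3]]
137.2 [[1.1, 1.1], [2.2, 2.1]]
132.2 [[1.2, 1.0], [2.3, 2.0]]
127.2 [[1.2, 0.9], [2.5, 1.7]]
122.2 [[1.3, 0.8], [2.7, 1.5]]
117.2 [[1.4, 0.7], [2.8, 1.3]]
112.2 [[1.4, 0.5], [2.9, 1.0]]
107.2 [[1.5, 0.4], [3.0, 0.8]]
102.2 [[1.5, 0.3], [3.0, 0.5]]
97.2 [[1.5, 0.2], [3.0, 0.3]]
92.2 [[1.5, 0.0], [3.1, -0.0]]
87.2 [[1.5, -0.1], [3.0, -0.3]]
82.2 [[1.5, -0.2], [3.0, -0.5]]
77.2 [[1.5, -0.4], [2.9, -0.8]]
72.2 [[1.4, -0.5], [2.9, -1.1]]
67.2 [[1.4, -0.6], [2.8, -1.3]]
62.2 [[1.3, -0.7], [2.6, -1.5]]
57.2 [[1.3, -0.9], [2.5, -1.8]]
52.2 [[1.2, -1.0], [2.3, -2.0]]
47.2 [[1.1, -1.1], [2.1, -2.2]]
42.2 [[1.0, -1.2], [2.0, -2.3]]
37.2 [[0.9, -1.2], [1.7, -2.5]]
32.2 [[0.8, -1.3], [1.5, -2.7]]
27.2 [[0.7, -1.4], [1.3, -2.8]]
22.2 [[0.5, -1.4], [1.0, -2.9]]
17.2 [[0.4, -1.5], [0.8, -3.0]]
12.2 [[0.3, -1.5], [0.5, -3.0]]
7.2 [[0.2, 
[... 452 characters left out ...]
8], [-2.7, -1.5]]
-62.8 [[-1.4, -0.7], [-2.8, -1.3]]
-67.8 [[-1.4, -0.5], [-2.9, -1.0]]
-72.8 [[-1.5, -0.4], [-3.0, -0.8]]
-77.8 [[-1.5, -0.3], [-3.0, -0.5]]
-82.8 [[-1.5, -0.2], [-3.0, -0.3]]
-87.8 [[-1.5, -0.0], [-3.1, 0.0]]
-92.8 [[-1.5, 0.1], [-3.0, 0.3]]
-97.8 [[-1.5, 0.2], [-3.0, 0.5]]
-102.8 [[-1.5, 0.4], [-2.9, 0.8]]
-107.8 [[-1.4, 0.5], [-2.9, 1.1]]
-112.8 [[-1.4, 0.6], [-2.8, 1.3]]
-117.8 [[-1.3, 0.7], [-2.6, 1.5]]
-122.8 [[-1.3, 0.9], [-2.5, 1.8]]
-127.8 [[-1.2, 1.0], [-2.3, 2.0]]
-132.8 [[-1.1, 1.1], [-2.1, 2.2]]
-137.8 [[-1.0, 1.2], [-2.0, 2.3]]
-142.8 [[-0.9, 1.2], [-1.7, 2.5]]
-147.8 [[-0.8, 1.3], [-1.5, 2.7]]
-152.8 [[-0.7, 1.4], [-1.3, 2.8]]
-157.8 [[-0.5, 1.4], [-1.0, 2.9]]
```

```bash
python3 -m pendant '[[[-1.8,5.8,0],[0,0,0],0],[[-2.6,11.9,0],[0,0,0],0],[[-2.3,18.0,0],[0,0,0],0],[[-0.9,23.9,0],[0,0,0],0]]' >/dev/null; python3 chk.py &&
python3 -m pendant '[[[0.5,1.4,0],[0,0,0],0],[[1.1,2.9,0],[0,0,0],0]]' >/dev/null && python3 chk.py &&
python3 -m pendant '[[[0.6,1.4,0],[0,0,0],0],[[1.3,2.8,0],[0,0,0],0]]' >/dev/null && python3 chk.py &&
python3 -m pendant '[[[0.7,1.3,0],[0,0,0],0],[[1.5,2.6,0],[0,0,0],0]]' >/dev/null && python3 chk.py &&
python3 -m pendant '[[[0.9,1.3,0],[0,0,0],0],[[1.8,2.5,0],[0,0,0],0]]' >/dev/null && python3 chk.py &&
python3 -m pendant '[[[1.0,1.2,0],[0,0,0],0],[[2.0,2.3,0],[0,0,0],0]]' >/dev/null && python3 chk.py &&
python3 -m pendant '[[[1.1,1.1,0],[0,0,0],0],[[2.2,2.1,0],[0,0,0],0]]' >/dev/null && python3 chk.py &&
python3 -m pendant '[[[1.2,1.0,0],[0,0,0],0],[[2.3,2.0,0],[0,0,0],0]]' >/dev/null && python3 chk.py &&
python3 -m pendant '[[[1.2,0.9,0],[0,0,0],0],[[2.5,1.7,0],[0,0,0],0]]' >/dev/null && python3 chk.py &&
python3 -m pendant '[[[1.3,0.8,0],[0,0,0],0],[[2.7,1.5,0],[0,0,0],0]]' >/dev/null && python3 chk.py &&
python3 -m pendant '[[[1.4,0.7,0],[0,0,0],0],[[2.8,1.3,0],[0,0,0],0]]' >/dev/null && python3 chk.py
```

```text
bearing 164.4 push 3.5 radial -0.9 rad 35.1 clock 15.75
bearing 159.6 push 3.3 radial -0.8 rad 35.2 clock 16.00
bearing 154.8 push 2.9 radial -1.6 rad 35.2 clock 16.25
bearing 150.0 push 2.5 radial 0.5 rad 35.3 clock 16.50
bearing 145.2 push 2.9 radial 0.1 rad 35.4 clock 16.75
bearing 140.3 push 2.7 radial 1.0 rad 35.4 clock 17.00
bearing 135.5 push 2.5 radial 1.6 rad 35.5 clock 17.25
bearing 130.6 push 2.5 radial 1.2 rad 35.6 clock 17.50
bearing 125.7 push 2.3 radial 2.1 rad 35.6 clock 17.75
bearing 120.7 push 2.3 radial 3.4 rad 35.6 clock 18.00
bearing 115.6 push 2.9 radial 4.2 rad 35.6 clock 18.25
```

```bash
python3 -m pendant '[[[1.4,0.5,0],[0,0,0],0],[[2.9,1.0,0],[0,0,0],0]]' >/dev/null && python3 chk.py &&
python3 -m pendant '[[[1.5,0.4,0],[0,0,0],0],[[3.0,0.8,0],[0,0,0],0]]' >/dev/null && python3 chk.py &&
python3 -m pendant '[[[1.5,0.3,0],[0,0,0],0],[[3.0,0.5,0],[0,0,0],0]]' >/dev/null && python3 chk.py &&
python3 -m pendant '[[[1.5,0.2,0],[0,0,0],0],[[3.0,0.3,0],[0,0,0],0]]' >/dev/null && python3 chk.py &&
python3 -m pendant '[[[1.5,0,0],[0,0,0],0],[[3.1,0,0],[0,0,0],0]]' >/dev/null && python3 chk.py &&
python3 -m pendant '[[[1.5,-0.1,0],[0,0,0],0],[[3.0,-0.3,0],[0,0,0],0]]' >/dev/null && python3 chk.py &&
python3 -m pendant '[[[1.5,-0.2,0],[0,0,0],0],[[3.0,-0.5,0],[0,0,0],0]]' >/dev/null && python3 chk.py &&
python3 -m pendant '[[[1.5,-0.4,0],[0,0,0],0],[[2.9,-0.8,0],[0,0,0],0]]' >/dev/null && python3 chk.py &&
python3 -m pendant '[[[1.4,-0.5,0],[0,0,0],0],[[2.9,-1.1,0],[0,0,0],0]]' >/dev/null && python3 chk.py &&
python3 -m pendant '[[[1.4,-0.6,0],[0,0,0],0],[[2.8,-1.3,0],[0,0,0],0]]' >/dev/null && python3 chk.py &&
python3 -m pendant '[[[1.3,-0.7,0],[0,0,0],0],[[2.6,-1.5,0],[0,0,0],0]]' >/dev/null && python3 chk.py &&
python3 -m pendant '[[[1.3,-0.9,0],[0,0,0],0],[[2.5,-1.8,0],[0,0,0],0]]' >/dev/null && python3 chk.py &&
python3 -m pendant '[[[1.2,-1.0,0],[0,0,0],0],[[2.3,-2.0,0],[0,0,0],0]]' >/dev/null && python3 chk.py
```

```text
bearing 110.6 push 3.2 radial 4.7 rad 35.6 clock 18.50
bearing 105.4 push 2.9 radial 4.8 rad 35.7 clock 18.75
bearing 100.3 push 2.8 radial 4.3 rad 35.7 clock 19.00
bearing 95.2 push 3.1 radial 4.8 rad 35.8 clock 19.25
bearing 89.9 push 3.3 radial 5.3 rad 35.8 clock 19.50
bearing 84.7 push 3.2 radial 5.6 rad 35.8 clock 19.75
bearing 79.6 push 2.4 radial 5.9 rad 35.9 clock 20.00
bearing 74.4 push 2.1 radial 4.6 rad 35.9 clock 20.25
bearing 69.2 push 2.5 radial 6.0 rad 35.9 clock 20.50
bearing 63.8 push 2.5 radial 5.2 rad 35.9 clock 20.75
bearing 58.8 push 2.2 radial 5.2 rad 35.9 clock 21.00
bearing 53.5 push 2.5 radial 4.7 rad 35.9 clock 21.25
bearing 48.4 push 1.9 radial 6.4 rad 35.9 clock 21.50
```

```bash
python3 -m pendant '[[[1.1,-1.1,0],[0,0,0],0],[[2.1,-2.2,0],[0,0,0],0]]' >/dev/null && python3 chk.py &&
python3 -m pendant '[[[1.0,-1.2,0],[0,0,0],0],[[2.0,-2.3,0],[0,0,0],0]]' >/dev/null && python3 chk.py &&
python3 -m pendant '[[[0.9,-1.2,0],[0,0,0],0],[[1.7,-2.5,0],[0,0,0],0]]' >/dev/null && python3 chk.py &&
python3 -m pendant '[[[0.8,-1.3,0],[0,0,0],0],[[1.5,-2.7,0],[0,0,0],0]]' >/dev/null && python3 chk.py &&
python3 -m pendant '[[[0.7,-1.4,0],[0,0,0],0],[[1.3,-2.8,0],[0,0,0],0]]' >/dev/null && python3 chk.py &&
python3 -m pendant '[[[0.5,-1.4,0],[0,0,0],0],[[1.0,-2.9,0],[0,0,0],0]]' >/dev/null && python3 chk.py &&
python3 -m pendant '[[[0.4,-1.5,0],[0,0,0],0],[[0.8,-3.0,0],[0,0,0],0]]' >/dev/null && python3 chk.py &&
python3 -m pendant '[[[0.3,-1.5,0],[0,0,0],0],[[0.5,-3.0,0],[0,0,0],0]]' >/dev/null && python3 chk.py &&
python3 -m pendant '[[[0.2,-1.5,0],[0,0,0],0],[[0.3,-3.0,0],[0,0,0],0]]' >/dev/null && python3 chk.py &&
python3 -m pendant '[[[0,-1.5,0],[0,0,0],0],[[0,-3.1,0],[0,0,0],0]]' >/dev/null && python3 chk.py &&
python3 -m pendant '[[[-0.1,-1.5,0],[0,0,0],0],[[-0.3,-3.0,0],[0,0,0],0]]' >/dev/null && python3 chk.py &&
python3 -m pendant '[[[-0.2,-1.5,0],[0,0,0],0],[[-0.5,-3.0,0],[0,0,0],0]]' >/dev/null && python3 chk.py &&
python3 -m pendant '[[[-0.4,-1.5,0],[0,0,0],0],[[-0.8,-2.9,0],[0,0,0],0]]' >/dev/null && python3 chk.py
```

```text
bearing 43.2 push 2.8 radial 4.3 rad 35.9 clock 21.75
bearing 38.1 push 3.5 radial 4.5 rad 35.9 clock 22.00
bearing 33.1 push 2.4 radial 4.4 rad 35.8 clock 22.25
bearing 28.0 push 2.7 radial 5.2 rad 35.8 clock 22.50
bearing 22.8 push 3.3 radial 4.8 rad 35.8 clock 22.75
bearing 17.7 push 2.3 radial 3.9 rad 35.7 clock 23.00
bearing 12.5 push 1.8 radial 2.8 rad 35.7 clock 23.25
bearing 7.5 push 2.6 radial 3.0 rad 35.7 clock 23.50
bearing 2.5 push 2.6 radial 3.2 rad 35.6 clock 23.75
bearing -2.6 push 3.1 radial 2.8 rad 35.6 clock 24.00
bearing -7.5 push 2.6 radial 2.6 rad 35.5 clock 24.25
bearing -11.3 push 5.7 radial 1.9 rad 35.5 clock 24.50
bearing -14.2 push 9.3 radial 1.7 rad 35.4 clock 24.75
```

Push climbed from 2.6 to 5.7 to 9.3 N at about 2 N/mm, which is the stop, after roughly 3.6 turns. I'll ease off about 2 mm to unload, still against the stop, then release.

```bash
python3 -m pendant '[[[0.2,0.9,0],[0,0,0],0],[[0.5,1.9,0],[0,0,0],0],[[0.5,1.9,0],[0,0,0],0]]'; python3 chk.py; python3 -c "
from h import *
im=vision.capture('side');crop(im,(220,180,440,380),3,'side5.png')"
```

```text
clock: 25.12
tool_pos: [0.6017, 0.0003, 0.1248]
eef_rot: [3.141, -0.002, 1.157]
ft_force: [3.1, 5.9, 6.5]
gripper_width: 0.0146
bearing -11.9 push 6.4 radial 1.8 rad 35.4 clock 25.12
```

View pics/side5.png

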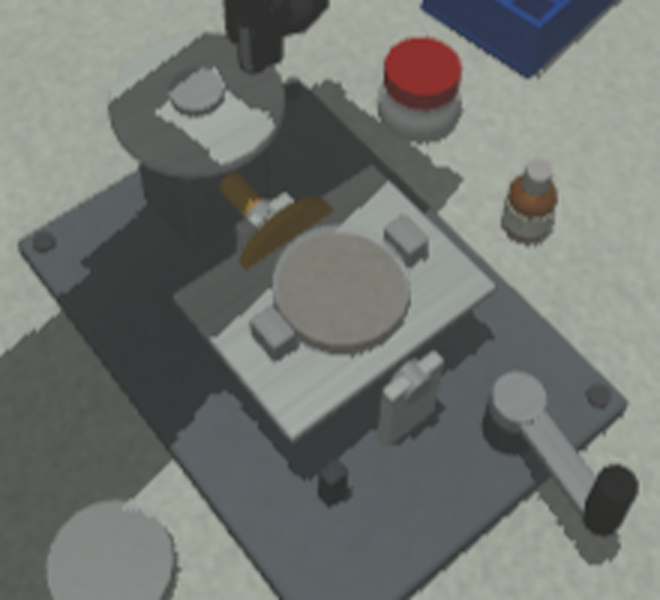

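Tray looks level; the clamp is untouched (knob at (610,500) in the crop). Releasing and rising.

```bash
python3 -m pendant '[[[0,0,0],[0,0,0],0.6],[[0,0,0],[0,0,0],0.6],[[0,0,0],[0,0,0],0.6],[[0,0,0],[0,0,0],0.6],[[0,0,20],[0,0,0],0.6],[[0,0,50],[0,0,0],0.6],[[0,0,80],[0,0,0],0.6],[[0,0,80],[0,0,0],0.6]]'; python3 - <<'E'
from h import *
yaw=-.137;R=np.array([[np.cos(yaw),-np.sin(yaw)],[np.sin(yaw),np.cos(yaw)]]);pv=np.array([.5788,-.2029])
for a in (.149,.35,.55,.75,.95,1.15,1.2,1.25):
    print(a,(pv+.064*R@[-np.sin(a),-np.cos(a)]).round(4))
o=env.get_obs();print(o["tool_pos"],o["eef_rot"],o["joint_pos"].round(2))
E
```

```text
clock: 26.18
tool_pos: [0.6027, -0.0013, 0.2067]
eef_rot: [3.137, -0.002, 1.157]
ft_force: [-0.2, -0.2, 0.7]
gripper_width: 0.0511
0.149 [ 0.5607 -0.2643]
0.35 [ 0.5488 -0.2595]
0.55 [ 0.5382 -0.2524]
0.75 [ 0.5292 -0.2433]
0.95 [ 0.5221 -0.2327]
1.15 [ 0.5174 -0.2208]
1.2 [ 0.5165 -0.2177]
1.25 [ 0.5159 -0.2146]
[ 0.60272053 -0.00128104  0.20672779] [ 3.13680824e+00 -1.81860463e-03  1.15689150e+00] [-0.02  0.38  1.54 -0.    1.22 -1.18]
```

```bash
python3 -m pendant '[[[-5,-35,0],[0,0,-0.18],0.6],[[-11,-75,0],[0,0,-0.36],0.6],[[-18,-115,0],[0,0,-0.54],0.6],[[-25,-155,0],[0,0,-0.72],0.6],[[-31,-195,0],[0,0,-0.9],0.6],[[-37,-230,0],[0,0,-1.08],0.6],[[-42,-255,0],[0,0,-1.26],0.6],[[-42,-264,0],[0,0,-1.44],0.6]]'
python3 -m pendant '[[[0,0,-20],[0,0,0],0.6],[[0,0,-60],[0,0,0],0.6],[[0,0,-85],[0,0,0],0.6],[[0,0,-85],[0,0,0],0.6]]'
python3 -c "
from h import *
for n in('side','top'):im=vision.capture(n);cv2.imwrite('pics/%s6f.png'%n,im[:,:,::-1]);crop(im,(220,180,460,380),3,n+'6.png')"
```

```text
clock: 27.18
tool_pos: [0.5582, -0.2665, 0.2026]
eef_rot: [-3.142, 0.003, -0.291]
ft_force: [0.4, 0.5, -0.2]
gripper_width: 0.0516
clock: 27.68
tool_pos: [0.5573, -0.2642, 0.116]
eef_rot: [-3.14, 0.007, -0.283]
ft_force: [0.3, -0.6, -0.1]
gripper_width: 0.0512
```

View pics/side6.png

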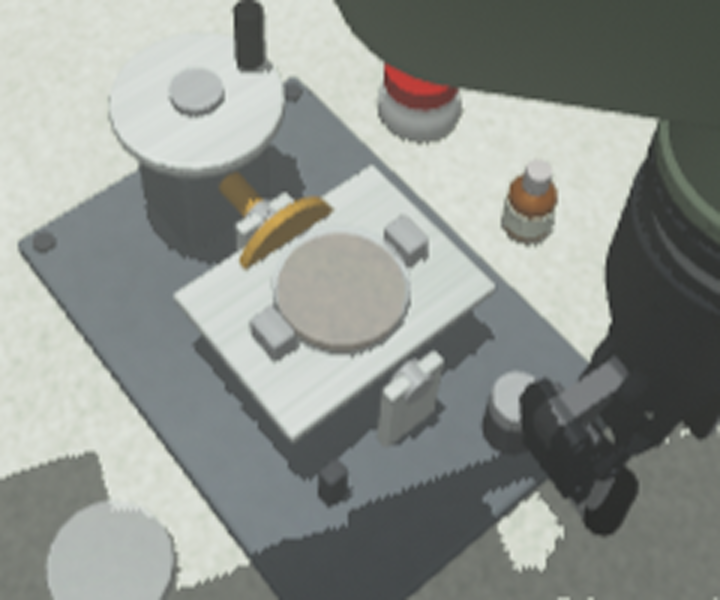

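View pics/top6.png

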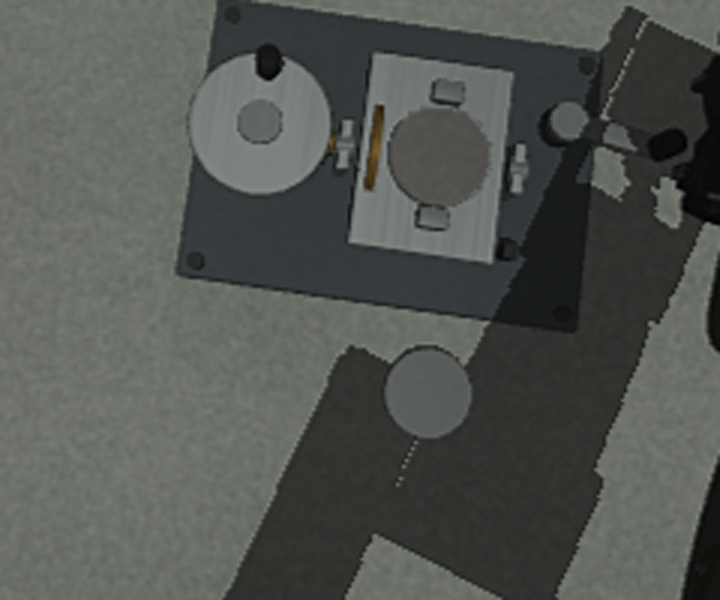

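```bash
python3 - <<'E'
from h import *
print(proj("top",[.557,-.264,.116]),"(crop",(proj("top",[.557,-.264,.116])-[220,180])*3)
h=plane("top",268/3+219.67,62/3+179.67,.134);print(h,np.degrees(np.arctan2(h[1]-.0076,h[0]-.567)),np.hypot(h[1]-.0076,h[0]-.567))
E
python3 -m pendant '[[[3,-0.6,-20],[0,0,0],0.6],[[3,-0.6,-45],[0,0,0],0.6],[[3,-0.6,-60],[0,0,0],0.6],[[3,-0.6,-60],[0,0,0],0.6]]'
```

```text
[449.95737754 225.97440391] (crop [689.87213262 137.92321174]
[0.60212883 0.00256943 0.134     ] -8.1495526246177 0.0354871996058773
clock: 28.28
tool_pos: [0.5623, -0.2656, 0.0591]
eef_rot: [-3.141, 0.001, -0.283]
ft_force: [0.3, 0.7, 0.3]
gripper_width: 0.0515
```

```bash
python3 -m pendant '[[[-1,0.5,-4],[0,0,0],0.4],[[-1,0.5,-4],[0,0,0],0.2],[[-1,0.5,-4],[0,0,0],0],[[-1,0.5,-4],[0,0,0],0],[[-1,0.5,-4],[0,0,0],0],[[-1,0.5,-4],[0,0,0],0]]'
python3 - <<'E'
from h import *
o=env.get_obs();print(o["tool_pos"],o["ft_force"])
yaw=-.137;pv=np.array([.5788,-.2029]);d=o["tool_pos"][:2]-pv;ph=np.arctan2(d[1],d[0]);print("rad",np.hypot(*d),"bearing",ph,"clamp",-np.pi/2+yaw-ph)
a0=.149
R=np.array([[np.cos(yaw),-np.sin(yaw)],[np.sin(yaw),np.cos(yaw)]])
k=lambda a:64*R@[-np.sin(a),-np.cos(a)]
for i in range(1,13):print(i,(k(a0+.1*i)-k(a0)).round(1),(k(a0+.1*i)-k(a0+.5)).round(1),(k(a0+.1*i)-k(a0+.9)).round(1))
E
```

```text
clock: 29.02
tool_pos: [0.5612, -0.2653, 0.056]
eef_rot: [3.141, 0.0, -0.283]
ft_force: [-3.5, -0.1, 5.7]
gripper_width: 0.0163
[ 0.56120845 -0.26525452  0.05601526] [-3.49265959 -0.14628862  5.68813546]
rad 0.06478848915211542 bearing -1.8457711573712028 clamp 0.13797483057630622
1 [-6.   2.1] [ 21.2 -14.1] [ 35.2 -35.3]
2 [-11.8   4.8] [ 15.4 -11.4] [ 29.4 -32.6]
3 [-17.3   8.1] [ 9.9 -8.1] [ 23.9 -29.3]
4 [-22.5  11.9] [ 4.7 -4.3] [ 18.8 -25.5]
5 [-27.2  16.2] [0. 0.] [ 14.  -21.2]
6 [-31.5  20.9] [-4.3  4.7] [  9.7 -16.5]
7 [-35.3  26.1] [-8.1  9.9] [  6.  -11.3]
8 [-38.6  31.6] [-11.3  15.4] [ 2.7 -5.8]
9 [-41.3  37.4] [-14.   21.2] [0. 0.]
10 [-43.4  43.4] [-16.1  27.2] [-2.1  6. ]
11 [-44.9  49.6] [-17.6  33.5] [-3.6 12.3]
12 [-45.7  56. ] [-18.5  39.8] [-4.5 18.6]
```

```bash
python3 -m pendant '[[[-6.0,2.1,0],[0,0,-0.1],0],[[-11.8,4.8,0],[0,0,-0.2],0],[[-17.3,8.1,0],[0,0,-0.3],0],[[-22.5,11.9,0],[0,0,-0.4],0],[[-27.2,16.2,0],[0,0,-0.5],0]]'
python3 -m pendant '[[[-4.3,4.7,0],[0,0,-0.1],0],[[-8.1,9.9,0],[0,0,-0.2],0],[[-11.3,15.4,0],[0,0,-0.3],0],[[-14,21.2,0],[0,0,-0.4],0]]'
```

```text
clock: 29.65
tool_pos: [0.5335, -0.2503, 0.056]
eef_rot: [3.139, -0.001, -0.785]
ft_force: [-6.5, -3.5, 6.0]
gripper_width: 0.0162
clock: 30.15
tool_pos: [0.518, -0.229, 0.056]
eef_rot: [3.137, -0.001, -1.185]
ft_force: [-9.5, -4.5, 9.4]
gripper_width: 0.0164
```

```bash
python3 -m pendant '[[[-2.0,2.6,0],[0,0,-0.05],0],[[-3.1,5.6,0],[0,0,-0.1],0],[[-3.1,5.6,0],[0,0,-0.1],0]]'
python3 -m pendant '[[[-0.4,1.6,0],[0,0,-0.025],0],[[-0.8,3.2,0],[0,0,-0.05],0]]'
```

```text
clock: 30.52
tool_pos: [0.5154, -0.2225, 0.056]
eef_rot: [3.138, 0.0, -1.283]
ft_force: [-7.4, -1.2, 7.8]
gripper_width: 0.0161
clock: 30.78
tool_pos: [0.5146, -0.2196, 0.056]
eef_rot: [3.138, -0.0, -1.333]
ft_force: [-8.1, -3.0, 8.2]
gripper_width: 0.0163
```

```bash
python3 -m pendant '[[[-0.3,1.3,0],[0,0,-0.02],0],[[-0.5,2.5,0],[0,0,-0.04],0]]'
python3 -m pendant '[[[-0.2,1.3,0],[0,0,-0.02],0],[[-0.4,2.5,0],[0,0,-0.04],0]]'
```

```text
clock: 31.02
tool_pos: [0.5139, -0.2171, 0.056]
eef_rot: [3.138, -0.0, -1.373]
ft_force: [-8.2, -3.0, 8.6]
gripper_width: 0.0163
clock: 31.28
tool_pos: [0.5139, -0.2165, 0.0561]
eef_rot: [3.138, -0.005, -1.409]
ft_force: [-8.4, -12.4, 6.9]
gripper_width: 0.0164
```

The y force jumped to -12 N while the tool advanced only 0.6 mm, so the lever is at its end stop. Opening partly and rising.

```bash
python3 -m pendant '[[[0,0,0],[0,0,0],0],[[0,0,0],[0,0,0],0.45],[[0,0,0],[0,0,0],0.45],[[0,0,0],[0,0,0],0.45],[[0,0,0],[0,0,0],0.45],[[0,0,20],[0,0,0],0.45],[[0,0,55],[0,0,0],0.45],[[0,0,100],[0,0,0],0.45]]'
python3 -m pendant '[[[0,-50,40],[0,0,0],0.45],[[0,-100,80],[0,0,0],0.45],[[0,-150,90],[0,0,0],0.45],[[0,-200,90],[0,0,0],0.45],[[0,-200,90],[0,0,0],0.45]]'
python3 -c "
from h import *
for n in('side','top'):im=vision.capture(n);cv2.imwrite('pics/%s7f.png'%n,im[:,:,::-1]);crop(im,(220,180,460,380),3,n+'7.png')"
```

```text
clock: 32.28
tool_pos: [0.5149, -0.2135, 0.1555]
eef_rot: [3.14, 0.001, -1.413]
ft_force: [1.9, -0.2, 0.9]
gripper_width: 0.0386
clock: 32.9
tool_pos: [0.5149, -0.4171, 0.2444]
eef_rot: [3.141, -0.001, -1.417]
ft_force: [0.0, 0.5, -0.3]
gripper_width: 0.038
```

View pics/side7.png

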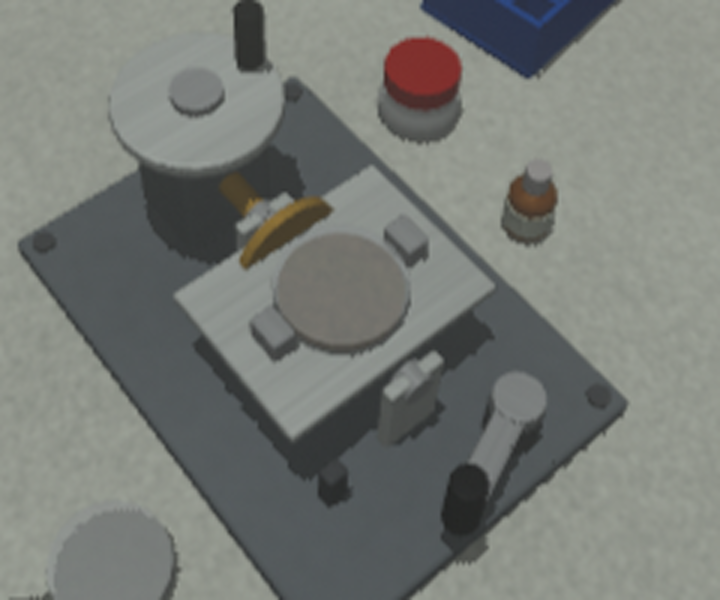

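View pics/top7.png

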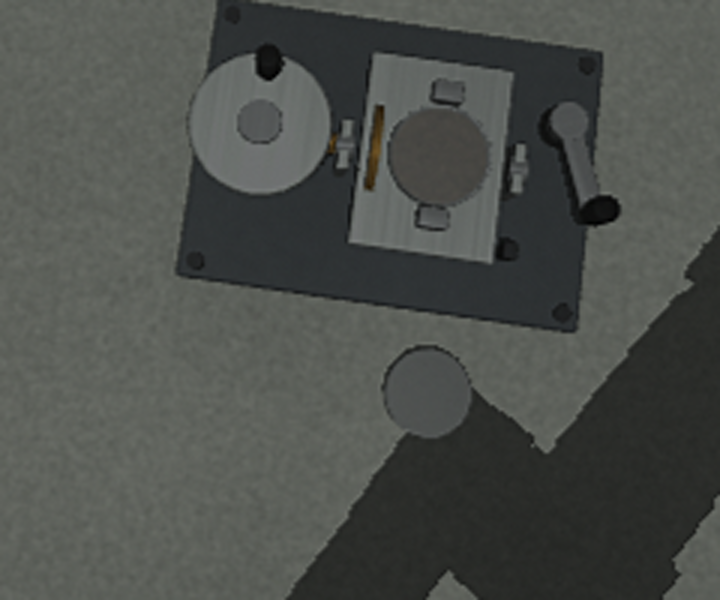

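```bash
python3 - <<'E'
from h import *
t=cv2.imread("pics/top7f.png")[:,:,::-1]
print(dark(t,(405,238,435,262),30))
b=max(dark(t,(405,238,435,262),25),key=lambda q:q[1][4])[0]
k=plane("top",*b,.062);pv=np.array([.5788,-.2029]);d=k[:2]-pv;print(k,"rad",np.hypot(*d),"clamp",-np.pi/2-.137-np.arctan2(d[1],d[0]))
X=[tri(np.array(a)/3+[220,180]-.33,np.array(c)/3+[220,180]-.33)[0] for a,c in [((375,166),(373,54)),((495,287),(513,72)),((293,441),(495,263)),((175,295),(348,242))]]
X=np.array(X);print(X.round(4));print("tilt",(X[2:,2].mean()-X[:2,2].mean())/.13)
E
```

```text
[(array([417.32824427, 249.05343511]), array([409, 238,  17,  17, 131]))]
[ 0.51780237 -0.21357151  0.062     ] rad 0.061924080010723526 clamp 1.2605996393848322
[[ 0.6215 -0.069   0.0673]
 [ 0.6082 -0.162   0.0676]
 [ 0.4808 -0.1455  0.0697]
 [ 0.4951 -0.0503  0.0677]]
tilt 0.009222333814819026
```

```bash
python3 -c "
from plant import env
print(env.get_obs()['clock'],env.close_job())"
```

```text
the job is handed in; nothing more can be done
33.0 None
```

I wound the tray up to the stop, then swung the clamp lever to its locked end. I let go of both and handed the job in at 33.0 s.

- **Handwheel:** I gripped the crank handle and wound it clockwise about 3.6 turns, the last part in 5° steps with a force check after each. At the stop the push rose from about 2.6 N to 9.3 N, roughly 2 N per mm, and stayed below 15 N at every reading. I eased off about 2 mm, with the push still at 6.4 N, before letting go. Afterwards the handle was seen at about −8°, where the push had begun to rise, and it had not moved in the last picture.
- **Clamp lever:** I swung it until it stopped moving and the force along the swing jumped by about 9 N. The camera puts it at about 1.26 rad, against the stop at 1.2. That gap is most likely measurement error, because the dark patch I measured probably takes in some of the lever bar.
- **Tray:** Measured from both views, its tilt is about 0.009 rad, inside the 0.012 rad trim. A rougher reading from the side view alone gave about 0.02 rad, with an error of around 0.01, so I went by the feel of the stop.
- **Bench:** In the last pictures, everything near the stage looked unmoved. The arm was clear, with wrist force near zero.

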